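# Make up a kit tray on the indexing rail

### The job

Make up a kit: pull the red spring knob, slide the blue tray along the tube until it stands in front of the tipping pot and let the pin drop fully home; then, with the tray locked there, tip the pot right over so that every cast lug falls into the tray, and stand the pot upright again. Every brass fitting in the crate goes into the tray too; leave the black fittings and the rings in the crate, and leave the can and the stack of rings on the bench where they are. Last, pull the knob again, slide the full tray to the orange post and let the pin drop fully home there.

Things in the scene. Friction and masses are not known exactly. Their poses are not given: they have to be found in the camera images.
- rail: straight steel tube along its own y, 400 mm long, 26 mm square, top 60 mm above the bench, three pin holes in its top at y = -120, 0 and +120 mm; green end blocks 66 mm high. Fixed. Origin on the bench under the tube's middle; x points away from the robot
- carriage (a joint): aluminium outer tube (44 mm wide, 70 mm long, top at 70 mm) sliding along the rail's +y, carrying the blue kit tray on its +x side. m: 0 over the first hole (rail y = -120 mm), where it starts locked; 0.120 over the middle, 0.240 over the third hole. Friction 1.5 N and light damping once the pin is out
- tray_floor (a point): centre of the kit tray's inner floor, 16 mm above the bench and 95 mm beyond the rail's centreline; axes as the rail's. Tray inside 117 mm (x) by 104 mm (y), walls 4 mm, rim 54 mm above the bench. Moves with the carriage
- plunger (a joint): the carriage's spring pin, m pulled up: 0 = fully home in a hole (locked), over 0.010 = clear of the tube, the carriage slides, 0.018 = end stop. Let go between holes it rides on the tube at 0.010 and springs in over the next hole. Round-ended 9 mm pin, 11.5 mm holes. Spring 5 N at 0, 9.5 N at 0.018
- knob (a point): centre of the red pull knob on the pin's axis, 26 mm diameter, 22 mm high, axis vertical; 111 mm above the bench when home, rises with the pin and moves with the carriage; axes as the rail's. A 22 mm dark housing under it ends 25 mm below this point (at home)
- pot_stand: yellow stand of the tipping pot, fixed beyond the rail, level with the middle or the third hole by lot (the out post takes the other). Origin on the bench, 195 mm beyond the rail's centreline; axes parallel to the rail's, its y in the rail's frame is that hole's
- pot (a joint): dark steel pot (68 mm diameter, 74 mm high, open top), rad: 0 upright, grows as its mouth tips towards the robot (stand's -x) over the tray; stop at 2.5, empty by about 2.3. Stays where left (friction 0.25 N m). Hinge line along the stand's y, 45 mm in front (-x) of the stand's origin, 130 mm above the bench, near the pot's front lip
- pot_handle (a point): middle of the pot's black round grip bar (14 mm diameter, 65 mm long, along the stand's y), 100 mm to the +y side of the stand's origin, 85 mm from the hinge line: at pot angle a, 85*sin(1.134-a) mm to +x of it and 85*cos(1.134-a) mm above it. Pinch it from above, fingers closing along x: it turns between them. Lever arm 34 mm to its -y side
- out_post: orange post with a wider cap, 74 mm high, that marks the out position; fixed beyond the rail, level with the middle or the third hole (whichever the pot stand has not). Origin on the bench; axes parallel to the rail's
- crate_floor (a point): centre of the inner floor of the blue crate (fixed), 5 mm above the bench; the crate measures 230 (x) by 280 (y) by 60 mm high outside, 5 mm walls, corners cut off inside by slanted walls 50 mm from the corner along each side; its axes are this point's
- lug1: die-cast grey mounting lug, block 16 x 16 x 12 mm with a 4 mm boss on top, 20 g; origin at the block's centre. 2 to 4 of the four lugs are present, all lying in the pot at the start
- lug2: die-cast grey mounting lug, block 16 x 16 x 12 mm with a 4 mm boss on top, 20 g; origin at the block's centre. 2 to 4 of the four lugs are present, all lying in the pot at the start
- lug3: die-cast grey mounting lug, block 16 x 16 x 12 mm with a 4 mm boss on top, 20 g; origin at the block's centre. 2 to 4 of the four lugs are present, all lying in the pot at the start
- lug4: die-cast grey mounting lug, block 16 x 16 x 12 mm with a 4 mm boss on top, 20 g; origin at the block's centre. 2 to 4 of the four lugs are present, all lying in the pot at the start
- brass1: BRASS-coloured hex pipe fitting, 60 g, lying in the crate: hex body 20 mm across flats and 26 mm long, with a 15 mm round stub at each end, 42 mm overall along its own x; origin at its centre. 2 or 3 of the three brass fittings are present
- brass2: BRASS-coloured hex pipe fitting, 60 g, lying in the crate: hex body 20 mm across flats and 26 mm long, with a 15 mm round stub at each end, 42 mm overall along its own x; origin at its centre. 2 or 3 of the three brass fittings are present
- brass3: BRASS-coloured hex pipe fitting, 60 g, lying in the crate: hex body 20 mm across flats and 26 mm long, with a 15 mm round stub at each end, 42 mm overall along its own x; origin at its centre. 2 or 3 of the three brass fittings are present
- dark1: BLACK hex fitting of the same shape as the brass ones, lying in the crate; to stay in the crate. Origin at its centre
- dark2: BLACK hex fitting of the same shape as the brass ones, lying in the crate; to stay in the crate. Origin at its centre
- ring1: flat die-cast aluminium ring, 80 mm outside, 54 mm inside, 5 mm thick, lying on the crate's floor under and around the fittings; to stay in the crate. Origin at the centre of its underside
- ring2: flat die-cast aluminium ring, 80 mm outside, 54 mm inside, 5 mm thick, lying on the crate's floor under and around the fittings; to stay in the crate. Origin at the centre of its underside
- ring3: flat die-cast aluminium ring, 80 mm outside, 54 mm inside, 5 mm thick, lying on the crate's floor under and around the fittings; to stay in the crate. Origin at the centre of its underside
- oil_can: green can, 66 mm diameter, 130 mm high, on the bench beyond the crate; not part of the job
- ring_stack: stack of finished rings, 90 mm diameter, 40 mm high, at the right; not part of the job
There are look-alikes about, which are no part of the job. Several things have the shape of the pot_stand; the one meant has the colours described above.

How it is judged (in metres and radians):
On the way, in this order (a step that is already met when the one before it is completed fails the run):
1. the tray is locked in front of the tipping pot, the pin home (value of joint plunger below 0.003 m and y of knob in the frame of pot_stand between -0.004 and 0.004 m), for 0.2 s.
2. the pot is tipped right over while the tray is locked there (all of step 1 and value of joint pot above 1.8 rad), for 0.1 s.
3. the pot stands upright again (value of joint pot below 0.12 rad), for 0.2 s.
At the end, for the whole second after the job is handed in: The pin is home (within 3 mm) in the hole level with the orange post (within 4 mm), the pot is upright within 0.12 rad, all lugs and all brass fittings that are present lie inside the tray at rest (below 45 mm over its floor), and the black fittings and the rings are in the crate (value of joint plunger below 0.003 m and y of knob in the frame of out_post between -0.004 and 0.004 m and value of joint pot below 0.12 rad and x of lug1 in the frame of tray_floor between -0.0585 and 0.0585 m and y of lug1 in the frame of tray_floor between -0.052 and 0.052 m and z of lug1 in the frame of tray_floor between -0.004 and 0.045 m and linear speed of each of lug1, lug2, lug3, lug4, brass1, brass2, brass3 below 0.05 m/s and x of lug2 in the frame of tray_floor between -0.0585 and 0.0585 m and y of lug2 in the frame of tray_floor between -0.052 and 0.052 m and z of lug2 in the frame of tray_floor between -0.004 and 0.045 m and x of lug3 in the frame of tray_floor between -0.0585 and 0.0585 m and y of lug3 in the frame of tray_floor between -0.052 and 0.052 m and z of lug3 in the frame of tray_floor between -0.004 and 0.045 m and x of lug4 in the frame of tray_floor between -0.0585 and 0.0585 m and y of lug4 in the frame of tray_floor between -0.052 and 0.052 m and z of lug4 in the frame of tray_floor between -0.004 and 0.045 m and x of brass1 in the frame of tray_floor between -0.0585 and 0.0585 m and y of brass1 in the frame of tray_floor between -0.052 and 0.052 m and z of brass1 in the frame of tray_floor between -0.004 and 0.045 m and x of brass2 in the frame of tray_floor between -0.0585 and 0.0585 m and y of brass2 in the frame of tray_floor between -0.052 and 0.052 m and z of brass2 in the frame of tray_floor between -0.004 and 0.045 m and x of brass3 in the frame of tray_floor between -0.0585 and 0.0585 m and y of brass3 in the frame of tray_floor between -0.052 and 0.052 m and z of brass3 in the frame of tray_floor between -0.004 and 0.045 m and x of dark1 in the frame of crate_floor between -0.112 and 0.112 m and y of dark1 in the frame of crate_floor between -0.137 and 0.137 m and z of dark1 in the frame of crate_floor between -0.004 and 0.06 m and x of dark2 in the frame of crate_floor between -0.112 and 0.112 m and y of dark2 in the frame of crate_floor between -0.137 and 0.137 m and z of dark2 in the frame of crate_floor between -0.004 and 0.06 m and x of ring1 in the frame of crate_floor between -0.112 and 0.112 m and y of ring1 in the frame of crate_floor between -0.137 and 0.137 m and z of ring1 in the frame of crate_floor between -0.004 and 0.06 m and x of ring2 in the frame of crate_floor between -0.112 and 0.112 m and y of ring2 in the frame of crate_floor between -0.137 and 0.137 m and z of ring2 in the frame of crate_floor between -0.004 and 0.06 m and x of ring3 in the frame of crate_floor between -0.112 and 0.112 m and y of ring3 in the frame of crate_floor between -0.137 and 0.137 m and z of ring3 in the frame of crate_floor between -0.004 and 0.06 m); the robot touches nothing.
It fails at once if a bystander is moved more than 30 mm (distance of any of oil_can, ring_stack from where it was at the start of the episode above 0.03 m).
Of lug1, lug2, lug3, lug4 only 2 to 4 are there at a start; the rules pass over those that are not, and their reading is None.
Of brass1, brass2, brass3 only 2 to 3 are there at a start; the rules pass over those that are not, and their reading is None.
At some moment in a run one of brass1, brass2, brass3 may be knocked a few centimetres aside while the robot is not near it.
Once in a run the grip may slacken for a moment while it holds something.
It also fails if it takes over 208 s, if anything falls off the work surface, if the arm or the gripper's body presses on something with over 40 N, if the wrist force passes 120 N, or if a joint passes its speed limit or range.

### The arm

A 6-joint arm with a two-finger parallel gripper is mounted at the origin on the work surface. World frame = base frame: x ahead of the robot, y to its left, z up, the work surface at z = 0. Lengths are in mm, angles in rad, forces in N, time in s.
With the tool pointing down it reaches from about 275 to 875 mm from the base axis. Payload 12.5 kg.
Tool frame: the origin (TCP) lies at the very end of the fingers, on their centre line; the grasp point (between the pads) lies 19 mm behind it (env.tcp_to_grasp is the distance from the TCP to the grasp point, in mm); z points along the fingers, y is the line along which they close (so a half turn about z gives the same grasp; the last joint's range is limited). The gripper opens to 85 mm and grips with 20 to 120 N. Pads are 22 mm wide; open, the fingers measure 114 mm over their backs; the gripper's body (76 mm by 85 mm) begins 54 mm behind the grasp point. The pads swing forward as they close: fully open they stand 13 mm farther back than shut.
Start: joints at [-1.327, 0.351, 1.652, -0, 1.139, -0.085], TCP at [177.618, -520.515, 207.79] pointing down, gripper open.
Joint ranges: [-2.75, 2.75], [-0.79, 2.1], [0.01, 2.65], [-1.57, 4.71], [0.07, 3.14], [-2.87, 2.87]. Speed limits (rad/s): [2.22, 2.22, 2.79, 3.14, 3.14, 3.14].

### API

Orientations are given as [roll, pitch, yaw] about the fixed x, y, z axes, in that order (R = Rz(yaw) Ry(pitch) Rx(roll)).
In Python, from plant import env gives the robot as it stands.
- The arm moves only by the tool servo_tool, never from a script. Its argument "deltas" is a list that holds one entry, the list of rows, each a list of 7 numbers: the opening, from -1 (shut) to 1 (fully open), then the shift along the tool's x, y, z scaled (see below), then the turn, a rotation vector about the tool's x, y, z scaled (see below). A call has 1 to 20 rows; each row shifts and turns the commanded pose from where the row before left it, along the tool's axes as they then stand; what a row does not reach is not made up. The controller multiplies each number of a shift by 60 cm and each number of a turn by 2 pi rad. A row lasts 1/10 s, in which the tool goes at most 50 mm and 8.59 degrees, less where a joint would pass 70% of its speed; a pose out of reach is approached as far as the arm can. A call with a number of a shift or a turn outside -1 to 1 is refused whole. A call with a gripper value outside its range is refused whole. The fingers move at their own pace and stop on an object; "grip_force" is the grip in N (left out, the last holds). Time passes only in rows, so rows that do not move let the fingers close. It gives the time, the measured TCP pose, the force, the opening and the grip force at its end, in the units of the state.
- env.read_state(): the state, without advancing time (a new reading comes with each control period).
- env.grab_frame(name): name is "side" or "top" or "wrist"; returns (picture, depth): 480x640x3 uint8, red, green, blue; 480x640 float32, mm along the optical axis (not along the pixel's ray), 0 where there is no reading.
- env.camera_model(name): a dict with "mtx" (3x3 intrinsics, pixels), "R" (3x3) and "t" (3): a world point X has camera coordinates R X + t. Camera axes: x right, y down, z forward; pixel columns grow to the right and rows downward; lengths in mm; the calibration is good to about 2 mm. A picture is of the moment at which its call begins: read the wrist's pose just before it. camera_model takes no time and is no camera call; for the wrist camera it gives the pose at the moment of the call.
- env.hand_in(): hands the job in; it is judged then, once.
The state is a dict: "time": time; "joint_positions": joint angles; "joint_vel": joint speeds; "effort": joint torques, N m; "eef_pos": TCP position; "tool_rot": TCP orientation; "force": force on the tool from outside, world axes, zero at the start; "wrist_torque": the same for the moment, N m; "gripper_width": finger opening in mm; "gripper_force": force on a finger pad.
Only numpy, scipy, OpenCV 4.12 (cv2) and the standard library are available. Lean on these libraries where they do the work, as an engineer would, in place of code of your own. Each camera call takes 0.05 s, during which the arm holds its last target. There are 200 camera calls.

## Working session

There is one attempt and no reset: what is moved stays moved. The work goes in short steps, Python scripts to look and compute and a tool call to move; the robot and the scene stay as the last step left them, time stands still between calls to the robot, and variables do not carry over. Pictures are saved under pics/ and viewed, at most 14 in all, crops included, and the job is handed in when it is done.

Besides the shell and the picture viewer there is one more tool, called after "Emit:" by a JSON object that holds its "api" and its "payload", one argument or row to a line. servo_tool: Moves the arm, as the interface text tells. Its arguments: {"type":"object","properties":{"deltas":{"type":"array","items":{"type":"array","items":{"type":"array","items":{"type":"number","minimum":-1,"maximum":1}}}},"grip_force":{"type":"number"}},"required":["deltas"]}

```bash
mkdir -p pics; ls
cat > h.py <<'E'
import numpy as np, cv2
from plant import env
from scipy.spatial.transform import Rotation as Ro
def grab(n):
    c=env.camera_model(n); im,d=env.grab_frame(n)
    return im,d,c
def save(n,f):
    im,d,c=grab(n); cv2.imwrite('pics/%s.png'%f,im[:,:,::-1])
    np.savez('pics/%s.npz'%f,im=im,d=d,m=c['mtx'],R=c['R'],t=c['t'])
def load(f): return np.load('pics/%s.npz'%f)
def cloud(z):
    d=z['d']; v,u=np.mgrid[:480,:640]
    P=np.stack([(u-z['m'][0,2])/z['m'][0,0]*d,(v-z['m'][1,2])/z['m'][1,1]*d,d],-1)
    W=(P-z['t'].reshape(3))@z['R']; W[d<=0]=np.nan
    return W
def st():
    s=env.read_state(); print({k:np.round(s[k],3).tolist() for k in ['time','eef_pos','tool_rot','force','gripper_width','gripper_force','joint_positions']})
E
python3 - <<'E'
from h import *
st(); save('top','top0'); save('side','side0')
for f in ['top0','side0']:
    z=load(f); print(z['m'],z['R'],z['t'])
E
```

```text
pics
{'time': 0.0, 'eef_pos': [177.528, -520.162, 207.236], 'tool_rot': [-3.14, -0.0, 0.329], 'force': [-0.475, 0.47, 0.565], 'gripper_width': 85.388, 'gripper_force': 0.0, 'joint_positions': [-1.327, 0.351, 1.652, -0.0, 1.139, -0.085]}
[[438.7990309    0.         313.42923177]
 [  0.         438.7990309  233.71885206]
 [  0.           0.           1.        ]] [[-0.02800408 -0.9995727  -0.00837743]
 [-0.98131753  0.02908657 -0.19018381]
 [ 0.19034621  0.002895   -0.98171276]] [ -44.87995091  582.81214642 1077.92524812]
[[476.77404029   0.         312.29596531]
 [  0.         476.77404029 240.39610622]
 [  0.           0.           1.        ]] [[-0.87582203 -0.48262647  0.00273082]
 [-0.37348358  0.67415503 -0.63720092]
 [ 0.30568903 -0.55909452 -0.77069289]] [ 471.2586537   328.55836591 1035.38301573]
```

View pics/top0.png

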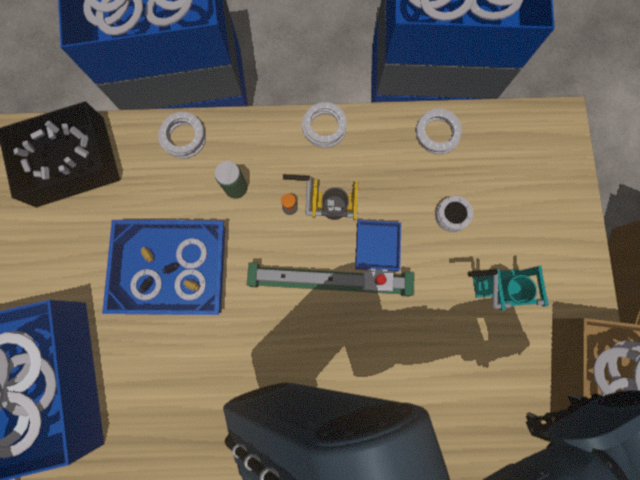

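View pics/side0.png

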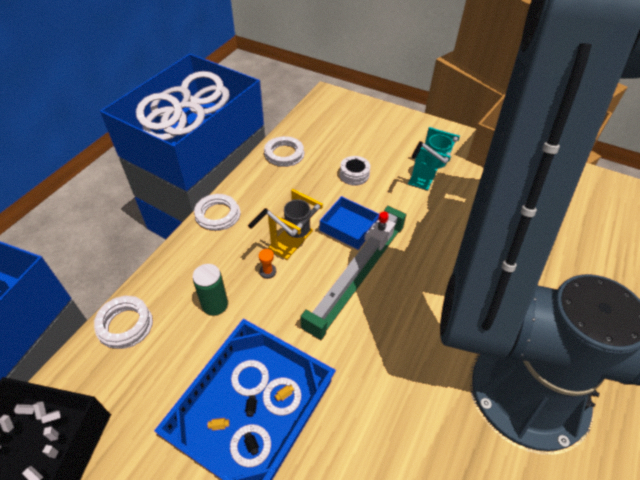

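The top view shows the knob at (381,280), rail end blocks at (252,273) and (409,284), the pot at (335,203) on the yellow stand (middle hole), and the handle at (295,178). The orange post is at (289,203), at the third hole. The crate is around (167,267), with brass at (147,255) and (192,285) and black at (170,267) and (147,284).

Run:
```python
from h import *
z=load('top0'); W=cloud(z); im=z['im']; hsv=cv2.cvtColor(im,cv2.COLOR_RGB2HSV).astype(int)
H,S,V=hsv[...,0],hsv[...,1],hsv[...,2]
v,u=np.mgrid[:480,:640]
box=lambda a,b,c,d:(u>=a)&(u<=b)&(v>=c)&(v<=d)
def rep(n,m):
    p=W[m&~np.isnan(W[...,0])]; print(n,len(p),np.median(p,0).round(1),p.min(0).round(0),p.max(0).round(0)); return p
rep('knob',box(370,392,270,290)&((H<6)|(H>174))&(S>150))
g=(H>60)&(H<95)&(S>80)
rep('gL',box(240,262,255,295)&g&(abs(W[...,2]-66)<5)); rep('gR',box(398,420,262,300)&g&(abs(W[...,2]-66)<5))
p=rep('rail',box(240,420,255,300)&(abs(W[...,2]-60)<4))
q=p[:,:2]-p[:,:2].mean(0);w=np.linalg.svd(q,full_matrices=False)[2][0];print('dir',w,np.arctan2(w[1],w[0]))
rep('post',box(278,300,190,215)&(H<15)&(S>150)&(W[...,2]>66))
rep('handle',box(282,307,170,184)&(V<70)&(W[...,2]>60))
p=rep('crate',box(90,235,205,325)&(W[...,2]>54)&(W[...,2]<70)&(H>100)&(H<130)&(S>100))
r=cv2.minAreaRect(p[:,:2].astype(np.float32));print(r)
p=rep('tray',box(350,405,212,276)&(W[...,2]>48)&(W[...,2]<60)&(H>100)&(H<130)&(S>100))
print(cv2.minAreaRect(p[:,:2].astype(np.float32)))
b=box(110,222,225,312)&(H>10)&(H<28)&(S>90)
n,l,s,c=cv2.connectedComponentsWithStats(b.astype(np.uint8))
for i in range(1,n):
    if s[i,4]>15: rep('brass%s'%c[i].round(),l==i)
```

```text
knob 74 [ 453.9 -219.1  120.9] [ 444. -230.  111.] [ 464. -208.  127.]
gL 74 [478.4  98.9  62.6] [456.  88.  61.] [506. 107.  69.]
gR 114 [ 444.5 -297.3   62.9] [ 419. -307.   61.] [ 472. -286.   67.]
rail 1520 [467.5 -67.4  59.7] [ 417. -313.   56.] [522. 110.  64.]
dir [0.08474932 0.9964023 ] 1.4859452248311091
post 135 [668.8   1.5  72.9] [651. -16.  66.] [686.  20.  78.]
handle 95 [697.3 -22.3 170.8] [692. -51. 165.] [704.   4. 177.]
crate 1872 [499.4 314.4  58.4] [384. 173.  54.] [632. 471.  66.]
((509.25152587890625, 322.26177978515625), (291.9024353027344, 240.6949462890625), 87.77517700195312)
tray 256 [ 543.3 -219.3   53.1] [ 484. -287.   48.] [ 615. -168.   59.]
((549.185791015625, -227.779296875), (110.20462799072266, 124.70509338378906), 84.91182708740234)
brass[147. 254.] 93 [546.1 381.4  21.7] [530. 367.  13.] [564. 395.  28.]
brass[191. 285.] 95 [461.2 260.1  23.1] [450. 243.  14.] [475. 280.  32.]
```

Emit:
{"api": "servo_tool", "payload": {
  "deltas": [
    [[1,0,0,0,0,0,0.022],[1,0,0,0,0,0,0.022],[1,0,0,0,0,0,0.022],[1,0.046,-0.06,0,0,0,0],[1,0.046,-0.06,0,0,0,0],[1,0.046,-0.06,0,0,0,0],[1,0.046,-0.06,0,0,0,0],[1,0.046,-0.06,0,0,0,0],[1,0.046,-0.06,0,0,0,0],[1,0.046,-0.06,0,0,0,0],[1,0.046,-0.06,0,0,0,0],[1,0.045,-0.059,0,0,0,0],[1,0,0,0,0,0,0]]
  ],
  "grip_force": 60
}}

```text
time: 1.4
eef_pos: [454.5, -216.2, 207.6]
tool_rot: [-3.141, -0.0, -0.082]
force: [-0.8, 0.4, -0.5]
gripper_width: 85.7
gripper_force: 0.0
```

Run:
```python
from h import *
st(); save('wrist','w1')
z=load('w1'); W=cloud(z); im=z['im']; hsv=cv2.cvtColor(im,cv2.COLOR_RGB2HSV).astype(int)
H,S,V=hsv[...,0],hsv[...,1],hsv[...,2]
k=((H<6)|(H>174))&(S>150)&(W[...,2]>118)&(W[...,2]<128); p=W[k]; print(len(p),p.mean(0),p.min(0),p.max(0))
save('top','top1')
```

```text
{'time': 1.4, 'eef_pos': [454.519, -216.199, 207.565], 'tool_rot': [-3.141, -0.0, -0.082], 'force': [-0.763, 0.431, -0.531], 'gripper_width': 85.688, 'gripper_force': 0.0, 'joint_positions': [-0.537, 0.266, 1.77, 0.001, 1.106, 1.115]}
769 [ 455.94406553 -219.37336827  121.31556097] [ 443.36609739 -231.03366769  118.02092198] [ 467.34414241 -207.70068471  123.69375625]
```

View pics/w1.png

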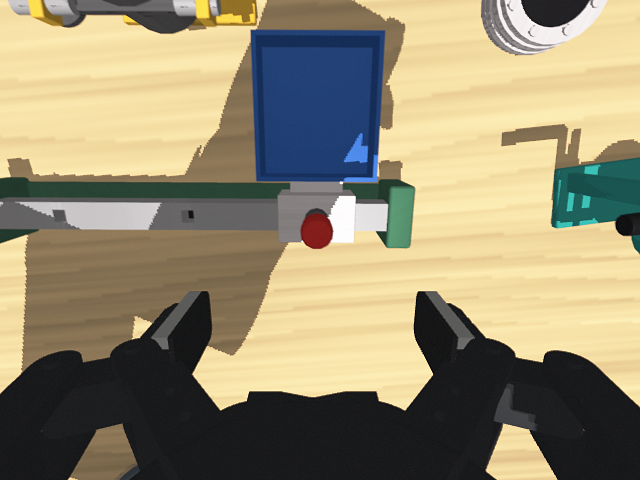

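The wrist view shows the knob centred at (316,231) between the fingers, with the tray behind it and the rail level in the picture. I'll descend and grip it.

Emit:
{"api": "servo_tool", "payload": {
  "deltas": [
    [[1,0.002,0.005,0.06,0,0,0.0005],[1,0,0,0.06,0,0,0],[1,0,0,0.05,0,0,0],[1,0,0,0.02,0,0,0],[-0.2,0,0,0,0,0,0],[-0.6,0,0,0,0,0,0],[-1,0,0,0,0,0,0],[-1,0,0,0,0,0,0],[-1,0,0,0,0,0,0],[-1,0,0,0,0,0,0]]
  ],
  "grip_force": 80
}}

```text
time: 2.5
eef_pos: [453.9, -220.6, 95.4]
tool_rot: [-3.138, -0.001, -0.09]
force: [1.4, 18.9, 17.3]
gripper_width: 17.9
gripper_force: 73.4
```

Run:
```python
from h import *
st(); save('wrist','w2'); save('side','s2')
a=load('w2')['im'][120:480,140:500]; b=load('s2')['im'][150:300,300:450]
o=np.hstack([a,cv2.resize(b,(360,360))]); cv2.imwrite('pics/c2.png',o[:,:,::-1])
```

```text
{'time': 2.5, 'eef_pos': [453.933, -220.595, 95.431], 'tool_rot': [-3.138, -0.001, -0.09], 'force': [1.405, 18.873, 17.271], 'gripper_width': 17.864, 'gripper_force': 73.415, 'joint_positions': [-0.547, 0.423, 1.867, 0.005, 0.851, 1.111]}
```

View pics/c2.png

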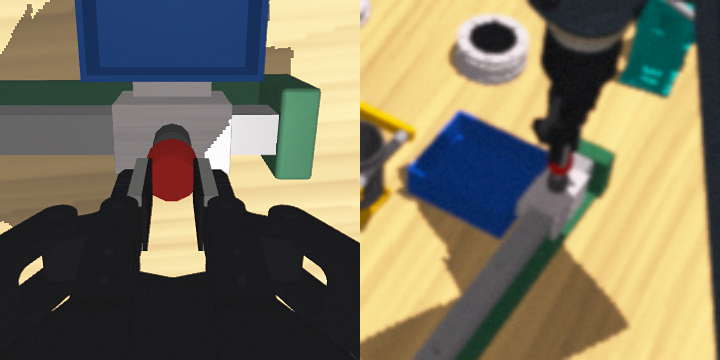

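The knob shows as red at about (172,168) in the left crop, partly ahead of the pads. I'll check the grip geometry from depth.

Run:
```python
from h import *
z=load('w2'); W=cloud(z); im=z['im']; hsv=cv2.cvtColor(im,cv2.COLOR_RGB2HSV).astype(int)
H,S,V=hsv[...,0],hsv[...,1],hsv[...,2]
k=((H<6)|(H>174))&(S>150); p=W[k]; p=p[~np.isnan(p[:,0])]; print(len(p),p.min(0),p.max(0))
for zz in range(96,130,3):
    q=p[abs(p[:,2]-zz)<1.5]
    if len(q): print(zz,len(q),q.min(0).round(1),q.max(0).round(1))
print(np.array([[np.round(W[r,c],0) for c in (278,290,304,345,355)] for r in (290,305,320,340,360)]).tolist())
```

```text
2375 [ 443.6792442  -232.44100387  101.85865639] [ 468.13454395 -208.71784279  124.43889137]
102 15 [ 458.8 -225.8  101.9] [ 467.4 -208.7  103.5]
105 88 [ 461.1 -231.7  103.5] [ 467.8 -209.8  106.5]
108 97 [ 458.7 -232.4  106.6] [ 467.7 -209.2  109.4]
111 101 [ 459.9 -232.3  109.5] [ 467.9 -210.2  112.5]
114 99 [ 461.3 -231.7  112.5] [ 467.7 -210.4  115.4]
117 150 [ 461.4 -231.2  115.5] [ 468.1 -211.6  118.5]
120 890 [ 443.7 -231.   118.5] [ 467.3 -211.5  121.5]
123 935 [ 444.4 -230.7  121.5] [ 466.5 -211.6  124.4]
[[[467.0, -208.0, 136.0], [465.0, -213.0, 134.0], [459.0, -218.0, 122.0], [464.0, -235.0, 135.0], [459.0, -240.0, 126.0]], [[467.0, -210.0, 149.0], [459.0, -212.0, 134.0], [452.0, -217.0, 122.0], [464.0, -234.0, 148.0], [464.0, -238.0, 149.0]], [[464.0, -210.0, 155.0], [453.0, -212.0, 136.0], [376.0, -207.0, -1.0], [462.0, -233.0, 155.0], [465.0, -236.0, 161.0]], [[463.0, -211.0, 167.0], [446.0, -211.0, 139.0], [357.0, -205.0, -1.0], [459.0, -232.0, 162.0], [466.0, -235.0, 173.0]], [[455.0, -210.0, 165.0], [338.0, -190.0, -1.0], [338.0, -203.0, 0.0], [452.0, -232.0, 164.0], [470.0, -233.0, 189.0]]]
```

Emit:
{"api": "servo_tool", "payload": {
  "deltas": [
    [[-1,0,-0.002,-0.01,0,0,0],[-1,0,0,-0.013,0,0,0],[-1,0,0,0,0,0,0],[-1,0,0,0,0,0,0]]
  ]
}}

```text
time: 3.0
eef_pos: [453.6, -221.4, 107.5]
tool_rot: [-3.142, -0.001, -0.089]
force: [5.1, 0.9, -7.9]
gripper_width: 17.8
gripper_force: 68.5
```

Emit:
{"api": "servo_tool", "payload": {
  "deltas": [
    [[-1,0,0,-0.003,0,0,0],[-1,0,-0.02,0,0,0,0],[-1,0,-0.035,0,0,0,0],[-1,0,-0.035,0,0,0,0],[-1,0,-0.035,0,0,0,0],[-1,0,-0.035,0,0,0,0],[-1,0,-0.02,0,0,0,0],[-1,0,-0.01,0,0,0,0],[-1,0,-0.005,0,0,0,0],[-1,0,0,0,0,0,0],[-1,0,0,0,0,0,0]]
  ]
}}

```text
time: 4.1
eef_pos: [463.7, -105.4, 109.4]
tool_rot: [3.141, -0.0, -0.089]
force: [-0.6, -0.1, -0.2]
gripper_width: 0.2
gripper_force: 0.0
```

Run:
```python
from h import *
save('wrist','w3'); z=load('w3'); W=cloud(z); hsv=cv2.cvtColor(z['im'],cv2.COLOR_RGB2HSV).astype(int)
H,S,V=hsv[...,0],hsv[...,1],hsv[...,2]
p=W[((H<6)|(H>174))&(S>150)]; p=p[~np.isnan(p[:,0])]; print(len(p),p.min(0),p.max(0),np.percentile(p,98,axis=0))
```

```text
3197 [ 443.92910698 -220.02648491  111.30824975] [ 469.0204646  -195.27925211  132.99707853] [ 468.35867469 -196.16944345  132.05227999]
```

View pics/w3.png

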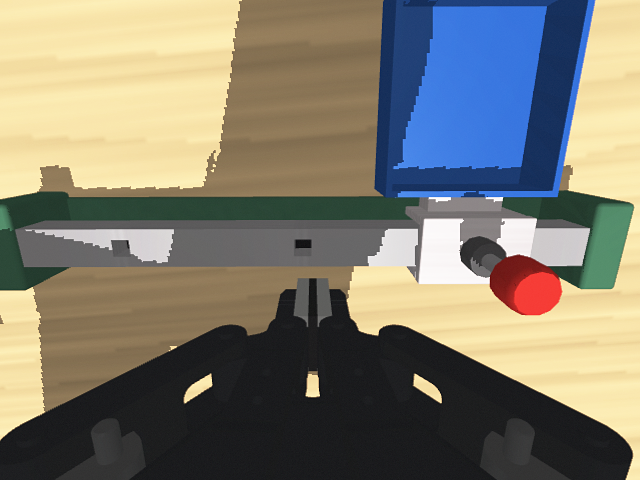

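The grip slipped: the knob is at (525,285) and the carriage is only about 14 mm along, with the pin riding on the tube. I'll check the true fingertip position against the TCP.

Run:
```python
from h import *
z=load('w3'); W=cloud(z); st()
for r in (278,282,288,292,300,320,350):
    print(r,[W[r,c].round(0).tolist() for c in (285,300,306,318,325,338)])
z=load('w2'); W=cloud(z)
for r in (275,285,295,305,320,340):
    print(r,[W[r,c].round(0).tolist() for c in range(265,360,9)])
```

```text
{'time': 4.15, 'eef_pos': [463.684, -105.431, 109.366], 'tool_rot': [3.141, 0.0, -0.09], 'force': [-0.306, -0.073, -0.497], 'gripper_width': -0.235, 'gripper_force': 0.0, 'joint_positions': [-0.321, 0.355, 1.931, -0.0, 0.856, 1.339]}
278 [[420.0, -78.0, -0.0], [476.0, -102.0, 138.0], [475.0, -104.0, 136.0], [475.0, -109.0, 136.0], [475.0, -112.0, 138.0], [416.0, -124.0, -1.0]]
282 [[417.0, -78.0, 1.0], [475.0, -102.0, 141.0], [475.0, -104.0, 142.0], [475.0, -109.0, 141.0], [475.0, -112.0, 141.0], [413.0, -124.0, 1.0]]
288 [[411.0, -77.0, 0.0], [475.0, -102.0, 147.0], [475.0, -104.0, 148.0], [474.0, -109.0, 146.0], [474.0, -112.0, 147.0], [407.0, -123.0, -1.0]]
292 [[473.0, -95.0, 143.0], [476.0, -102.0, 151.0], [475.0, -104.0, 151.0], [474.0, -109.0, 150.0], [475.0, -112.0, 152.0], [470.0, -117.0, 142.0]]
300 [[472.0, -95.0, 149.0], [475.0, -102.0, 158.0], [475.0, -104.0, 158.0], [474.0, -109.0, 157.0], [475.0, -112.0, 158.0], [470.0, -117.0, 150.0]]
320 [[478.0, -98.0, 177.0], [477.0, -103.0, 176.0], [473.0, -104.0, 170.0], [473.0, -109.0, 170.0], [476.0, -111.0, 175.0], [476.0, -11
[... 1056 characters left out ...]
.0], [451.0, -216.0, 120.0], [452.0, -220.0, 122.0], [451.0, -224.0, 122.0], [451.0, -228.0, 121.0], [463.0, -231.0, 146.0], [464.0, -234.0, 148.0], [464.0, -238.0, 149.0]]
320 [[469.0, -207.0, 163.0], [467.0, -210.0, 160.0], [465.0, -212.0, 157.0], [446.0, -211.0, 124.0], [377.0, -204.0, -1.0], [445.0, -219.0, 122.0], [376.0, -219.0, 1.0], [375.0, -227.0, 0.0], [457.0, -231.0, 146.0], [463.0, -234.0, 156.0], [465.0, -236.0, 161.0]]
340 [[468.0, -209.0, 173.0], [468.0, -211.0, 173.0], [456.0, -211.0, 156.0], [358.0, -194.0, -0.0], [357.0, -202.0, -1.0], [357.0, -210.0, -0.0], [356.0, -218.0, -1.0], [356.0, -225.0, -0.0], [450.0, -230.0, 149.0], [460.0, -233.0, 164.0], [466.0, -235.0, 173.0]]
```

Run:
```python
from h import *
save('side','s3'); z=load('s3'); W=cloud(z); st()
e=np.array(env.read_state()['eef_pos'])
for dz in (0,10,20,30,40,60):
    X=e+[0,0,dz]; c=z['R']@X+z['t'].reshape(3); p=z['m']@c; print(dz,(p[:2]/p[2]).round(0),c[2].round(0))
m=(np.abs(W[...,0]-e[0])<25)&(np.abs(W[...,1]-e[1])<25)&(W[...,2]>75)&(W[...,2]<200)
p=W[m]; 
for a in range(75,200,8):
    q=p[(p[:,2]>=a)&(p[:,2]<a+8)]
    if len(q): print(a,len(q),q.min(0).round(0),q.max(0).round(0))
u0=int(np.clip(320,0,640)); cc=z['m']@(z['R']@(e+[0,0,20])+z['t'].reshape(3)); cx,cy=(cc[:2]/cc[2]).astype(int)
cv2.imwrite('pics/c3.png',cv2.resize(z['im'][max(cy-60,0):cy+60,cx-80:cx+80],None,fx=4,fy=4,interpolation=cv2.INTER_CUBIC)[:,:,::-1])
```

```text
{'time': 4.2, 'eef_pos': [463.68, -105.417, 109.381], 'tool_rot': [3.142, 0.0, -0.09], 'force': [-0.163, 0.484, 0.469], 'gripper_width': -0.313, 'gripper_force': 0.0, 'joint_positions': [-0.321, 0.355, 1.931, -0.0, 0.856, 1.339]}
0 [360. 246.] 1152.0
10 [361. 244.] 1144.0
20 [361. 241.] 1136.0
30 [361. 238.] 1129.0
40 [362. 236.] 1121.0
60 [363. 230.] 1106.0
131 5 [ 452. -100.  135.] [456. -98. 139.]
139 18 [ 451. -113.  140.] [470. -92. 147.]
147 23 [ 452. -109.  147.] [471. -91. 155.]
155 17 [ 451. -111.  155.] [470. -91. 163.]
163 5 [ 451. -112.  163.] [456. -98. 171.]
171 13 [ 449. -130.  171.] [456. -81. 179.]
179 34 [ 447. -130.  180.] [471. -81. 187.]
187 10 [453. -92. 187.] [465. -85. 194.]
195 16 [ 445. -121.  195.] [471. -88. 200.]
```

View pics/c3.png

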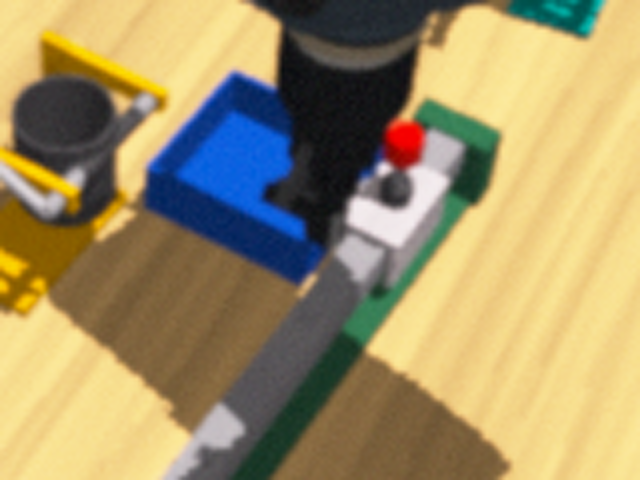

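Run:
```python
from h import *
print(env.tcp_to_grasp,[a for a in dir(env) if not a.startswith('_')])
```

```text
18.700000000000003 ['PlanningError', 'camera_model', 'grab_frame', 'hand_in', 'read_state', 'tcp_to_grasp']
```

Emit:
{"api": "servo_tool", "payload": {
  "deltas": [
    [[0,0,0,-0.043,0,0,0],[0.3,0.0033,0.05,0,0,0,0],[0.3,0,0.06,0,0,0,0],[0.3,0,0.0605,0,0,0,0],[0.3,0,0,0,0,0,0]]
  ]
}}

```text
time: 4.7
eef_pos: [456.3, -210.6, 135.3]
tool_rot: [3.141, -0.001, -0.092]
force: [0.3, 1.0, -0.2]
gripper_width: 55.8
gripper_force: 0.0
```

Emit:
{"api": "servo_tool", "payload": {
  "deltas": [
    [[0.3,0,-0.005,0.04,0,0,0],[0.3,0,0,0.04,0,0,0],[0.3,0,0,0.017,0,0,0],[0.3,0,0,0,0,0,0],[-1,0,0,0,0,0,0],[-1,0,0,0,0,0,0],[-1,0,0,0,0,0,0],[-1,0,0,0,0,0,0],[-1,0,0,0,0,0,0]]
  ]
}}

```text
time: 5.6
eef_pos: [457.5, -204.2, 78.6]
tool_rot: [3.141, -0.002, -0.089]
force: [-1.3, 2.7, 8.8]
gripper_width: 23.7
gripper_force: 77.9
```

Emit:
{"api": "servo_tool", "payload": {
  "deltas": [
    [[-1,0,0,-0.005,0,0,0],[-1,0,-0.01,0,0,0,0],[-1,0,-0.02,0,0,0,0],[-1,0,-0.03,0,0,0,0],[-1,0,-0.03,0,0,0,0],[-1,0,-0.03,0,0,0,0],[-1,0,-0.03,0,0,0,0],[-1,0,-0.015,0,0,0,0],[-1,0,-0.007,0,0,0,0],[-1,0,0,0,0,0,0],[-1,0,0,0,0,0,0]]
  ]
}}

```text
time: 6.7
eef_pos: [466.2, -101.0, 80.0]
tool_rot: [-3.141, -0.0, -0.089]
force: [6.1, 0.9, -9.0]
gripper_width: 23.3
gripper_force: 79.1
```

```bash
cat >> h.py <<'E'
def knob(f):
    save('wrist',f); z=load(f); W=cloud(z); hsv=cv2.cvtColor(z['im'],cv2.COLOR_RGB2HSV).astype(int)
    H,S,V=hsv[...,0],hsv[...,1],hsv[...,2]
    p=W[((H<6)|(H>174))&(S>150)&(W[...,2]>90)&(W[...,2]<150)]; print(len(p),'knob',((p.min(0)+p.max(0))/2).round(1),p.min(0).round(1),p.max(0).round(1)); st()
E
python3 -c "
from h import *
knob('w4')"
```

```text
3904 knob [ 466.1 -101.3  121.1] [ 453.7 -113.5  107.8] [478.5 -89.1 134.3]
{'time': 6.75, 'eef_pos': [466.243, -101.133, 80.023], 'tool_rot': [-3.141, -0.001, -0.089], 'force': [4.764, 1.474, -8.627], 'gripper_width': 23.565, 'gripper_force': 79.126, 'joint_positions': [-0.311, 0.407, 1.946, 0.001, 0.787, 1.348]}
```

Emit:
{"api": "servo_tool", "payload": {
  "deltas": [
    [[-1,0,-0.002,0.005,0,0,0],[-1,0,0,0.005,0,0,0],[-1,0,0,0.005,0,0,0],[-1,0,0,0.005,0,0,0],[-1,0,0,0,0,0,0]]
  ]
}}

```text
time: 7.25
eef_pos: [466.6, -100.3, 69.4]
tool_rot: [3.141, -0.001, -0.089]
force: [-2.3, 0.2, 17.6]
gripper_width: 23.1
gripper_force: 81.9
```

Emit:
{"api": "servo_tool", "payload": {
  "deltas": [
    [[0.0,0,0,0,0,0,0],[0.3,0,0,0,0,0,0],[0.3,0,0,-0.04,0,0,0],[0.3,0,0,-0.06,0,0,0],[0.3,0,0,-0.03,0,0,0],[0.3,0,0,0,0,0,0]]
  ]
}}

```text
time: 7.85
eef_pos: [467.1, -100.3, 148.0]
tool_rot: [3.141, -0.003, -0.089]
force: [-0.3, -0.9, -0.5]
gripper_width: 55.6
gripper_force: 0.0
```

```bash
python3 -c "
from h import *
knob('w5')
z=load('w5');W=cloud(z);h=cv2.cvtColor(z['im'],cv2.COLOR_RGB2HSV);p=W[((h[...,0]<6)|(h[...,0]>174))&(h[...,1]>150)]
p=p[~np.isnan(p[:,2])];print(np.percentile(p[:,2],[50,80,95]))
z=load('w1');W=cloud(z);h=cv2.cvtColor(z['im'],cv2.COLOR_RGB2HSV);p=W[((h[...,0]<6)|(h[...,0]>174))&(h[...,1]>150)]
p=p[~np.isnan(p[:,2])];print(np.percentile(p[:,2],[50,80,95]))
"
```

```text
1489 knob [ 466.3 -100.3  113.3] [ 454.3 -112.7  103. ] [478.3 -88.  123.5]
{'time': 7.9, 'eef_pos': [466.268, -100.075, 146.426], 'tool_rot': [3.141, -0.001, -0.089], 'force': [-0.574, 0.581, -0.164], 'gripper_width': 55.479, 'gripper_force': 0.0, 'joint_positions': [-0.309, 0.299, 1.898, 0.0, 0.943, 1.351]}
[121.26334666 121.95453599 122.49049219]
[121.32711961 122.02843341 122.59820548]
```

The pin is home: the knob-top height of 121.3 matches the start. Next is the pot handle.

Emit:
{"api": "servo_tool", "payload": {
  "deltas": [
    [[0.3,0,0,-0.05,0,0,-0.0227],[0.3,0,0,-0.05,0,0,-0.0227],[0.3,0,0,0,0,0,-0.0227],[0.3,0,0,0,0,0,-0.0227],[0.3,0,0,0,0,0,-0.0227],[0.3,0,0,0,0,0,-0.0227],[0.3,0,0,0,0,0,-0.0227],[0.3,0,0,0,0,0,-0.0227],[0.3,0,0,0,0,0,-0.0227],[0.3,0,0,0,0,0,-0.0227],[0.3,0,0,0,0,0,-0.023],[0.3,0.024,0.054,0,0,0,0],[0.3,0.024,0.054,0,0,0,0],[0.3,0.024,0.054,0,0,0,0],[0.3,0.024,0.054,0,0,0,0],[0.3,0.024,0.054,0,0,0,0],[0.3,0.024,0.054,0,0,0,0],[0.3,0.022,0.053,0,0,0,0],[0.3,0,0,0,0,0,0]]
  ]
}}

```text
time: 9.8
eef_pos: [701.9, -19.6, 202.5]
tool_rot: [-3.139, -0.0, 1.483]
force: [0.4, -0.4, 0.2]
gripper_width: 55.2
gripper_force: 0.0
```

```bash
python3 -c "
from h import *
st(); save('wrist','w6'); save('side','s6'); save('top','t6')
z=load('w6');W=cloud(z)
b=(z['im'].max(-1)<75)&(abs(W[...,2]-168)<9)
v,u=np.nonzero(b); print(len(v)); p=W[b]; print(np.median(p,0),np.percentile(p,2,axis=0),np.percentile(p,98,axis=0),np.median(u),np.median(v))
"
```

```text
{'time': 9.8, 'eef_pos': [701.91, -19.564, 202.455], 'tool_rot': [-3.139, -0.0, 1.483], 'force': [0.441, -0.355, 0.177], 'gripper_width': 55.161, 'gripper_force': 0.0, 'joint_positions': [-0.094, 0.641, 1.206, 0.0, 1.298, -0.007]}
2160
[699.835318   -19.06433573 171.45241583] [692.15412107 -53.34386628 165.95946371] [707.47182484   9.55120429 173.26587861] 308.0 257.0
```

View pics/w6.png

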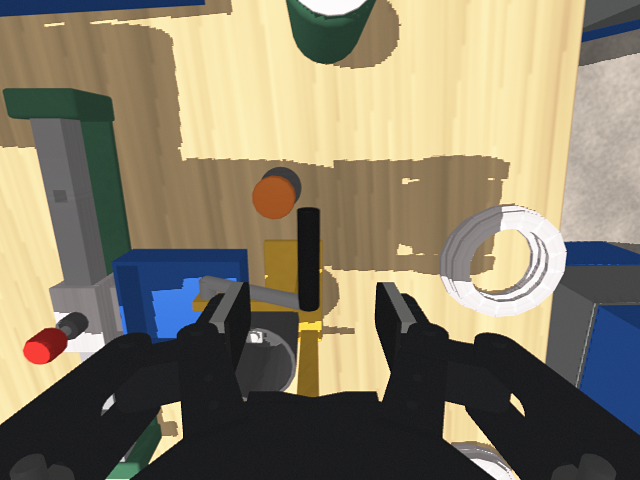

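The bar lies at column 308, rows 210–310, with its centre at about (700,-20.5) and top at z 173, as expected. I'll descend on it.

Emit:
{"api": "servo_tool", "payload": {
  "deltas": [
    [[0.3,0,-0.0035,0.05,0,0,0],[0.3,0,0,0.05,0,0,0],[0.3,0,0,0.03,0,0,0],[0.3,0,0,0,0,0,0],[-1,0,0,0,0,0,0],[-1,0,0,0,0,0,0],[-1,0,0,0,0,0,0],[-1,0,0,0,0,0,0],[-1,0,0,0,0,0,0],[-1,0,0,0,0,0,0]]
  ],
  "grip_force": 50
}}

```text
time: 10.95
eef_pos: [699.6, -21.0, 129.6]
tool_rot: [3.137, 0.0, 1.482]
force: [5.2, -1.6, 5.4]
gripper_width: 12.1
gripper_force: 49.1
```

Emit:
{"api": "servo_tool", "payload": {
  "deltas": [
    [[-1,0,-0.0072,-0.0121,0,0,0],[-1,0,-0.0072,-0.0121,0,0,0],[-1,0,-0.0095,-0.0105,0,0,0],[-1,0,-0.0095,-0.0105,0,0,0],[-1,0,-0.0114,-0.0084,0,0,0],[-1,0,-0.0114,-0.0084,0,0,0],[-1,0,-0.0128,-0.0059,0,0,0],[-1,0,-0.0128,-0.0059,0,0,0],[-1,0,-0.0138,-0.0033,0,0,0],[-1,0,-0.0138,-0.0033,0,0,0],[-1,0,0,0,0,0,0]]
  ]
}}

```text
time: 12.05
eef_pos: [636.4, -15.4, 181.5]
tool_rot: [3.129, 0.0, 1.482]
force: [6.6, -1.2, 23.4]
gripper_width: 11.7
gripper_force: 52.0
```

Emit:
{"api": "servo_tool", "payload": {
  "deltas": [
    [[-0.3,0,0,0,0,0,0],[-0.3,0,0,0,0,0,0],[-0.3,0,0,0,0,0,0],[-1,0,0,0,0,0,0],[-1,0,0,0,0,0,0],[-1,0,0,0,0,0,0],[-1,0,0,0,0,0,0]]
  ]
}}

```text
time: 12.75
eef_pos: [633.2, -14.9, 176.4]
tool_rot: [3.141, -0.0, 1.482]
force: [4.5, 0.2, 0.4]
gripper_width: 12.5
gripper_force: 48.7
```

Emit:
{"api": "servo_tool", "payload": {
  "deltas": [
    [[-1,0,-0.0141,-0.0005,0,0,0],[-1,0,-0.0141,-0.0005,0,0,0],[-1,0,-0.0139,0.0023,0,0,0],[-1,0,-0.0139,0.0023,0,0,0],[-1,0,-0.0132,0.0051,0,0,0],[-1,0,-0.0132,0.0051,0,0,0],[-1,0,-0.0119,0.0076,0,0,0],[-1,0,-0.0119,0.0076,0,0,0],[-1,0,-0.0102,0.0097,0,0,0],[-1,0,-0.0102,0.0097,0,0,0],[-1,0,-0.0081,0.0117,0,0,0],[-1,0,-0.0081,0.0117,0,0,0],[-1,0,-0.0056,0.013,0,0,0],[-1,0,-0.0056,0.013,0,0,0],[-1,0,0,0,0,0,0],[-1,0,0,0,0,0,0],[-1,0,0,0,0,0,0]]
  ]
}}

```text
time: 14.45
eef_pos: [542.1, -6.9, 117.8]
tool_rot: [3.138, 0.0, 1.482]
force: [8.7, -1.2, -2.6]
gripper_width: 12.4
gripper_force: 51.0
```

```bash
python3 -c "
from h import *
st(); save('wrist','w7'); save('side','s7'); save('top','t7')
a=load('w7')['im']; b=load('s7')['im'][170:290,200:360]; c=load('t7')['im'][150:300,270:430]
o=np.vstack([np.hstack([cv2.resize(a,(400,300)),cv2.resize(b,(400,300),interpolation=2)]),np.hstack([cv2.resize(c,(400,300),interpolation=2),np.zeros((300,400,3),np.uint8)])])
cv2.imwrite('pics/c7.png',o[:,:,::-1])
"
```

```text
{'time': 14.45, 'eef_pos': [542.116, -6.913, 117.824], 'tool_rot': [3.138, 0.0, 1.482], 'force': [8.721, -1.154, -2.559], 'gripper_width': 12.422, 'gripper_force': 50.951, 'joint_positions': [-0.099, 0.447, 1.758, -0.0, 0.934, -0.009]}
```

View pics/c7.png

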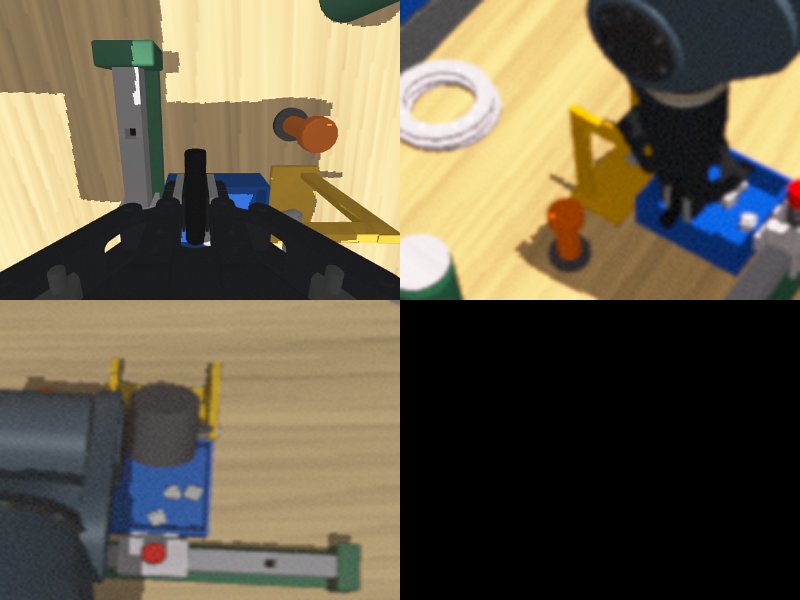

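Bottom left shows three lugs in the tray at about (158,518), (172,492) and (193,492), with the pot tipped right over. I'll swing it back.

Emit:
{"api": "servo_tool", "payload": {
  "deltas": [
    [[-1,0,0.0056,-0.013,0,0,0],[-1,0,0.0056,-0.013,0,0,0],[-1,0,0.0081,-0.0117,0,0,0],[-1,0,0.0081,-0.0117,0,0,0],[-1,0,0.0102,-0.0097,0,0,0],[-1,0,0.0102,-0.0097,0,0,0],[-1,0,0.0119,-0.0076,0,0,0],[-1,0,0.0119,-0.0076,0,0,0],[-1,0,0.0132,-0.0051,0,0,0],[-1,0,0.0132,-0.0051,0,0,0],[-1,0,0.0139,-0.0023,0,0,0],[-1,0,0.0139,-0.0023,0,0,0],[-1,0,0.0141,0.0005,0,0,0],[-1,0,0.0141,0.0005,0,0,0]]
  ]
}}

```text
time: 16.0
eef_pos: [633.0, -14.7, 178.1]
tool_rot: [-3.141, -0.0, 1.482]
force: [-7.5, -0.2, 7.3]
gripper_width: 12.2
gripper_force: 51.9
```

Emit:
{"api": "servo_tool", "payload": {
  "deltas": [
    [[-1,0,0.0138,0.0033,0,0,0],[-1,0,0.0138,0.0033,0,0,0],[-1,0,0.0128,0.0059,0,0,0],[-1,0,0.0128,0.0059,0,0,0],[-1,0,0.0114,0.0084,0,0,0],[-1,0,0.0114,0.0084,0,0,0],[-1,0,0.0095,0.0105,0,0,0],[-1,0,0.0095,0.0105,0,0,0],[-1,0,0.0072,0.0121,0,0,0],[-1,0,0.0072,0.0121,0,0,0],[-1,0,0,0,0,0,0],[-1,0,0,0,0,0,0],[-1,0,0,0,0,0,0]]
  ]
}}

```text
time: 17.3
eef_pos: [698.4, -20.5, 127.8]
tool_rot: [3.141, -0.0, 1.482]
force: [2.6, 3.5, -4.4]
gripper_width: 12.1
gripper_force: 56.7
```

Emit:
{"api": "servo_tool", "payload": {
  "deltas": [
    [[-1,0,0.004,0.007,0,0,0],[-1,0,0,0,0,0,0],[-1,0,0,0,0,0,0],[0.3,0,0,0,0,0,0],[0.3,0,0,0,0,0,0],[0.3,0,0,0,0,0,0],[0.3,0,0,-0.06,0,0,0],[0.3,0,0,-0.07,0,0,0],[0.3,0,0,0,0,0,0]]
  ]
}}

```text
time: 18.2
eef_pos: [703.2, -21.4, 208.3]
tool_rot: [3.132, 0.0, 1.482]
force: [1.1, 0.5, 0.2]
gripper_width: 55.8
gripper_force: 0.0
```

```bash
python3 -c "
from h import *
st(); save('wrist','w8')
for f in ('w6','w8'):
  z=load(f);W=cloud(z)
  b=(z['im'].max(-1)<75)&(abs(W[...,2]-168)<9)&(abs(W[...,0]-700)<20)&(abs(W[...,1]+20)<40)
  p=W[b]; print(len(p),np.median(p,0),np.percentile(p,[2,98],axis=0))
"
```

```text
{'time': 18.2, 'eef_pos': [703.172, -21.399, 208.286], 'tool_rot': [3.132, 0.0, 1.482], 'force': [1.096, 0.499, 0.168], 'gripper_width': 55.754, 'gripper_force': 0.0, 'joint_positions': [-0.096, 0.632, 1.207, -0.0, 1.293, -0.007]}
2160 [699.835318   -19.06433573 171.45241583] [[692.15412107 -53.34386628 165.95946371]
 [707.47182484   9.55120429 173.26587861]]
2123 [700.05371655 -19.29792044 171.40792502] [[692.17669805 -52.74768436 165.95011109]
 [707.68091475   9.62417411 173.28261299]]
```

The pot is upright again, with the handle back at its start position. Now to look into the crate.

Emit:
{"api": "servo_tool", "payload": {
  "deltas": [
    [[0.3,0.05,-0.042,-0.011,0,0,0],[0.3,0.05,-0.042,-0.011,0,0,0],[0.3,0.05,-0.042,-0.011,0,0,0],[0.3,0.05,-0.042,-0.011,0,0,0],[0.3,0.05,-0.042,-0.011,0,0,0],[0.3,0.05,-0.042,-0.011,0,0,0],[0.3,0.05,-0.042,-0.011,0,0,0],[0.3,0.05,-0.042,-0.011,0,0,0],[0.3,0.05,-0.044,-0.011,0,0,0],[0.3,0,0,0,0,0,0],[0.3,0,0,0,0,0,0]]
  ]
}}

```text
time: 19.35
eef_pos: [497.1, 268.4, 260.5]
tool_rot: [-3.141, 0.001, 1.483]
force: [0.4, 0.3, 0.3]
gripper_width: 55.5
gripper_force: 0.0
```

```bash
cat >> h.py <<'E'
def brass(f,ez=0):
    z=load(f); W=cloud(z); hsv=cv2.cvtColor(z['im'],cv2.COLOR_RGB2HSV).astype(int); H,S,V=hsv[...,0],hsv[...,1],hsv[...,2]
    b=(H>8)&(H<30)&(S>90)&(W[...,2]>8)&(W[...,2]<60)&(W[...,0]<625)&(W[...,0]>385)&(W[...,1]>175)&(W[...,1]<460)
    n,l,s,c=cv2.connectedComponentsWithStats(b.astype(np.uint8))
    for i in range(1,n):
        if s[i,4]<40: continue
        p=W[l==i]; (cx,cy),wh,a=cv2.minAreaRect(p[:,:2].astype(np.float32))
        q=p[:,:2]-p[:,:2].mean(0); w=np.linalg.svd(q,full_matrices=False)[2][0]
        print('px',c[i].round(),'n',s[i,4],'ctr',round(cx,1),round(cy,1),'wh',np.round(wh,0),'axis deg',np.degrees(np.arctan2(w[1],w[0])).round(1),'ztop',np.percentile(p[:,2],95).round(1))
E
python3 -c "
from h import *
st(); save('wrist','w9'); brass('w9')"
```

```text
{'time': 19.35, 'eef_pos': [497.112, 268.444, 260.489], 'tool_rot': [-3.141, 0.001, 1.483], 'force': [0.4, 0.257, 0.315], 'gripper_width': 55.485, 'gripper_force': 0.0, 'joint_positions': [0.413, 0.33, 1.546, -0.0, 1.266, 0.501]}
px [372.  92.] n 715 ctr 574.0 381.8 wh [42. 22.] axis deg -158.6 ztop 25.6
px [284. 205.] n 557 ctr 463.1 264.5 wh [42. 23.] axis deg -116.6 ztop 26.7
```

View pics/w9.png

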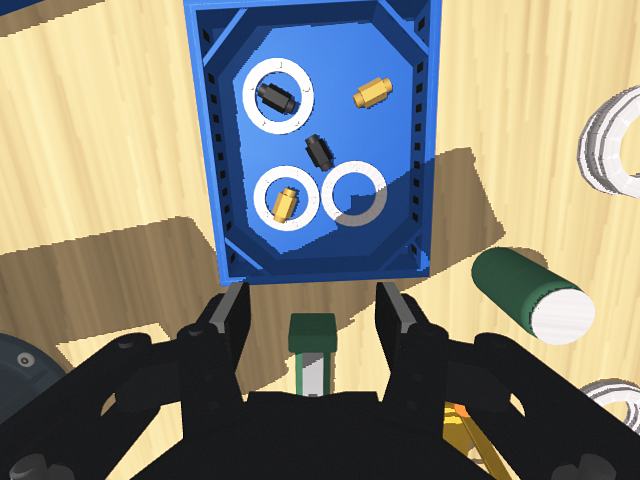

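The crate view shows brass A at (372,92), which has shifted about 3 cm since the start, and brass B at (284,205) inside a ring. The black fittings are at (277,97) and (320,152). No third brass is visible.

Run:
```python
from h import *
# fingertip lowest point vs width: front-most finger surface points relative to TCP in tool frame
for f,e,yaw in (('w3',[463.7,-105.4,109.4],-.09),('w4',[466.2,-101.1,80.0],-.089),('w7',[542.1,-6.9,117.8],1.482),('w9',[497.1,268.4,260.5],1.483),('w1',[454.5,-216.2,207.6],-.082),('w8',[703.2,-21.4,208.3],1.482)):
    z=load(f);W=cloud(z)-np.array(e); c,s=np.cos(yaw),np.sin(yaw)
    X=W[...,0]*c+W[...,1]*s; Y=W[...,0]*s-W[...,1]*c; Z=W[...,2]
    m=(abs(X)<14)&(abs(Y)<62)&(Z>15)&(Z<80)&(np.arange(480)[:,None]>240)&(z['im'].max(-1)<190)&(np.ptp(z['im'],axis=-1)<40)
    if f in('w2','w4'): m&=abs(Y)>13
    p=np.stack([X[m],Y[m],Z[m]],-1); lo=p[p[:,2]<np.percentile(p[:,2],1)+4] if len(p) else p
    print(f,len(p),'zmin',np.percentile(p[:,2],[0.3,1,3]).round(1),'Y of lowest',np.percentile(abs(lo[:,1]),[5,95]).round(1),'X',np.percentile(lo[:,0],[5,95]).round(1))
```

```text
w3 10119 zmin [28.1 30.2 33.9] Y of lowest [ 0.6 11.9] X [ 7.1 11.8]
w4 10143 zmin [28.4 30.6 34.8] Y of lowest [13.5 23.9] X [ 7.1 11.7]
w7 13114 zmin [28.7 31.3 36.2] Y of lowest [ 7.7 18.3] X [ 6.4 11.1]
w9 9131 zmin [28.3 29.8 33. ] Y of lowest [27.1 33.2] X [-8.9 10.9]
w1 7050 zmin [36.6 37.6 39.5] Y of lowest [42.1 46.4] X [-8.5 11.3]
w8 9208 zmin [28.4 29.9 33.1] Y of lowest [27.5 33. ] X [-8.9 10.9]
```

Emit:
{"api": "servo_tool", "payload": {
  "deltas": [
    [[-0.1,0,0,0,0,0,0.02],[-0.1,0,0,0,0,0,0.02],[-0.1,0,0,0,0,0,0.0198],[-0.1,-0.028,-0.048,0,0,0,0],[-0.1,0,0,0.07,0,0,0],[-0.1,0,0,0.07,0,0,0],[-0.1,0,0,0.07,0,0,0],[-0.1,0,0,0.07,0,0,0],[-0.1,0,0,0.05,0,0,0],[-0.1,0,0,0,0,0,0]]
  ]
}}

```text
time: 20.4
eef_pos: [462.4, 263.9, 59.2]
tool_rot: [-3.137, 0.006, 1.104]
force: [-0.3, -0.2, 0.4]
gripper_width: 38.6
gripper_force: 0.0
```

```bash
python3 -c "
from h import *
st(); save('wrist','w10'); brass('w10')"
```

```text
{'time': 20.4, 'eef_pos': [462.436, 263.919, 59.229], 'tool_rot': [-3.137, 0.006, 1.104], 'force': [-0.254, -0.222, 0.404], 'gripper_width': 38.597, 'gripper_force': 0.0, 'joint_positions': [0.431, 0.526, 1.809, -0.0, 0.814, 0.898]}
px [382.   3.] n 161 ctr 559.5 369.9 wh [ 6. 16.] axis deg -23.3 ztop 20.7
px [312. 250.] n 2026 ctr 462.7 264.4 wh [42. 22.] axis deg -116.7 ztop 26.4
```

Emit:
{"api": "servo_tool", "payload": {
  "deltas": [
    [[-0.1,0.003,0,0.05,0,0,0],[-0.15,0,0,0.05,0,0,0],[-0.15,0,0,0.025,0,0,0],[-0.15,0,0,0,0,0,0]]
  ]
}}

```text
time: 20.85
eef_pos: [465.0, 267.3, -12.1]
tool_rot: [-3.141, 0.001, 1.106]
force: [-0.5, -0.7, 0.5]
gripper_width: 36.3
gripper_force: 0.0
```

Emit:
{"api": "servo_tool", "payload": {
  "deltas": [
    [[-1,0,0,0,0,0,0],[-1,0,0,0,0,0,0],[-1,0,0,0,0,0,0],[-1,0,0,0,0,0,0],[-1,0,0,0,0,0,0]]
  ],
  "grip_force": 50
}}

```text
time: 21.35
eef_pos: [466.1, 268.1, -10.4]
tool_rot: [3.14, -0.002, 1.106]
force: [-0.7, -2.2, 8.7]
gripper_width: 20.0
gripper_force: 49.5
```

Emit:
{"api": "servo_tool", "payload": {
  "deltas": [
    [[-1,0,0,-0.02,0,0,0],[-1,0,0,-0.05,0,0,0],[-1,0,0,-0.07,0,0,0],[-1,0,0,-0.07,0,0,0],[-1,0,0,-0.07,0,0,-0.02],[-1,0,0,0,0,0,-0.02],[-1,0,0,0,0,0,-0.02],[-1,0,0,0,0,0,0]]
  ]
}}

```text
time: 22.15
eef_pos: [464.9, 267.8, 157.4]
tool_rot: [3.141, -0.001, 1.485]
force: [0.1, 0.1, -0.6]
gripper_width: 20.1
gripper_force: 49.2
```

```bash
python3 -c "
from h import *
st(); save('wrist','w11'); z=load('w11'); W=cloud(z); h=cv2.cvtColor(z['im'],cv2.COLOR_RGB2HSV)
b=(h[...,0]>8)&(h[...,0]<30)&(h[...,1]>90)&(W[...,2]>100); p=W[b]; print(len(p),np.percentile(p,[1,50,99],axis=0) if len(p) else 0)
"
```

```text
{'time': 22.15, 'eef_pos': [464.923, 267.809, 157.376], 'tool_rot': [3.141, -0.001, 1.485], 'force': [0.067, 0.124, -0.589], 'gripper_width': 20.118, 'gripper_force': 49.204, 'joint_positions': [0.436, 0.385, 1.739, 0.0, 1.017, 0.522]}
4297 [[413.78911245 242.88782135 178.93584574]
 [465.46796068 267.3708629  191.50559497]
 [524.91087848 283.94930775 264.8883728 ]]
```

Emit:
{"api": "servo_tool", "payload": {
  "deltas": [
    [[-1,-0.072,0.0212,0,0,0,0],[-1,-0.072,0.0212,0,0,0,0],[-1,-0.072,0.0212,0,0,0,0],[-1,-0.072,0.0212,0,0,0,0],[-1,-0.072,0.0212,0,0,0,0],[-1,-0.072,0.0212,0,0,0,0],[-1,-0.072,0.0212,0,0,0,0],[-1,-0.072,0.0212,0,0,0,0],[-1,-0.072,0.0212,0,0,0,0],[-1,0,0,0,0,0,0],[-1,0,0,0,0,0,0]]
  ],
  "grip_force": 80
}}

```text
time: 23.3
eef_pos: [544.6, -130.1, 156.0]
tool_rot: [-3.141, -0.0, 1.478]
force: [-1.3, 0.1, -0.9]
gripper_width: 18.6
gripper_force: 78.4
```

Emit:
{"api": "servo_tool", "payload": {
  "deltas": [
    [[-1,0,0.004,0.07,0,0,0],[-1,0,0,0.07,0,0,0],[-1,0,0,0.06,0,0,0],[-1,0,0,0.03,0,0,0],[-1,0,0,0,0,0,0]]
  ]
}}

```text
time: 23.8
eef_pos: [545.9, -127.9, 16.6]
tool_rot: [-3.138, -0.001, 1.482]
force: [-0.1, 0.0, -0.2]
gripper_width: 18.6
gripper_force: 79.6
```

Emit:
{"api": "servo_tool", "payload": {
  "deltas": [
    [[-0.1,0,0,0,0,0,0],[-0.1,0,0,0,0,0,0],[-0.1,0,0,0,0,0,0],[-0.1,0,0,-0.06,0,0,0],[-0.1,0,0,-0.075,0,0,0],[-0.1,0,0,-0.075,0,0,0],[-0.1,0,0,-0.02,0,0,0]]
  ]
}}

```text
time: 24.5
eef_pos: [549.5, -129.6, 161.6]
tool_rot: [3.134, 0.002, 1.483]
force: [-0.1, 1.0, 0.2]
gripper_width: 38.5
gripper_force: 0.0
```

Emit:
{"api": "servo_tool", "payload": {
  "deltas": [
    [[-0.1,0.076,-0.003,0,0,0,0],[-0.1,0.076,-0.003,0,0,0,0],[-0.1,0.076,-0.003,0,0,0,0],[-0.1,0.076,-0.003,0,0,0,0],[-0.1,0.076,-0.003,0,0,0,0],[-0.1,0.076,-0.003,0,0,0,0],[-0.1,0.076,-0.003,0,0,0,0],[-0.1,0.076,-0.003,0,0,0,0],[-0.1,0.076,-0.003,0,0,0,0],[-0.1,0.076,-0.003,0,0,0,0],[-0.1,0.076,-0.003,0,0,0,0],[-0.1,0,0,0,0,0,0.0221],[-0.1,0,0,0,0,0,0.0221],[-0.1,0,0,0,0,0,0.0221],[-0.1,0,0,0,0,0,0.0221],[-0.1,0,0,0,0,0,0.0221],[-0.1,0,0,0,0,0,0.0221],[-0.1,0,0,0,0,0,0.0221],[-0.1,0,0,0,0,0,0.022],[-0.1,0,0,0,0,0,0]]
  ]
}}

```text
time: 26.5
eef_pos: [571.0, 372.1, 156.1]
tool_rot: [-3.142, 0.0, 0.371]
force: [-0.3, -0.7, 0.3]
gripper_width: 38.5
gripper_force: 0.0
```

```bash
python3 -c "
from h import *
st(); save('wrist','w12'); brass('w12'); save('top','t12')"
```

```text
{'time': 26.5, 'eef_pos': [570.961, 372.089, 156.057], 'tool_rot': [-3.142, 0.0, 0.371], 'force': [-0.305, -0.698, 0.254], 'gripper_width': 38.536, 'gripper_force': 0.0, 'joint_positions': [0.509, 0.64, 1.323, 0.0, 1.179, 1.709]}
px [303. 211.] n 1002 ctr 573.9 382.0 wh [43. 22.] axis deg -158.6 ztop 25.5
```

Emit:
{"api": "servo_tool", "payload": {
  "deltas": [
    [[-0.1,0.0105,-0.0136,0.07,0,0,0],[-0.1,0,0,0.07,0,0,0],[-0.1,0,0,0.07,0,0,0],[-0.1,0,0,0.05,0,0,0],[-0.1,0,0,0.025,0,0,0],[-0.1,0,0,0,0,0,0]]
  ]
}}

```text
time: 27.2
eef_pos: [573.5, 381.1, -16.5]
tool_rot: [3.141, 0.003, 0.375]
force: [0.6, 1.2, -0.0]
gripper_width: 38.5
gripper_force: 0.0
```

Emit:
{"api": "servo_tool", "payload": {
  "deltas": [
    [[-1,0,0,0,0,0,0],[-1,0,0,0,0,0,0],[-1,0,0,0,0,0,0],[-1,0,0,0,0,0,0],[-1,0,0,0,0,0,0],[-1,0,0,-0.03,0,0,0],[-1,0,0,-0.07,0,0,0],[-1,0,0,-0.07,0,0,0],[-1,0,0,-0.07,0,0,0],[-1,0,0,-0.05,0,0,0]]
  ],
  "grip_force": 70
}}

```text
time: 28.2
eef_pos: [575.1, 381.8, 164.1]
tool_rot: [-3.141, -0.004, 0.373]
force: [-0.3, -0.7, -0.9]
gripper_width: 19.7
gripper_force: 68.9
```

Emit:
{"api": "servo_tool", "payload": {
  "deltas": [
    [[-1,0,0,0,0,0,-0.0221],[-1,0,0,0,0,0,-0.0221],[-1,0,0,0,0,0,-0.0221],[-1,0,0,0,0,0,-0.0221],[-1,0,0,0,0,0,-0.0221],[-1,0,0,0,0,0,-0.0221],[-1,0,0,0,0,0,-0.0221],[-1,0,0,0,0,0,-0.022],[-1,-0.078,0.0028,0,0,0,0],[-1,-0.078,0.0028,0,0,0,0],[-1,-0.078,0.0028,0,0,0,0],[-1,-0.078,0.0028,0,0,0,0],[-1,-0.078,0.0028,0,0,0,0],[-1,-0.078,0.0028,0,0,0,0],[-1,-0.078,0.0028,0,0,0,0],[-1,-0.078,0.0028,0,0,0,0],[-1,-0.078,0.0028,0,0,0,0],[-1,-0.077,0.0028,0,0,0,0],[-1,0,0,0,0,0,0],[-1,0,0,0,0,0,0]]
  ]
}}

```text
time: 30.2
eef_pos: [550.2, -86.3, 160.3]
tool_rot: [3.141, -0.0, 1.481]
force: [0.0, 0.0, -0.4]
gripper_width: 19.5
gripper_force: 68.9
```

Emit:
{"api": "servo_tool", "payload": {
  "deltas": [
    [[-1,0,0,0.07,0,0,0],[-1,0,0,0.07,0,0,0],[-1,0,0,0.06,0,0,0],[-1,0,0,0.03,0,0,0],[-1,0,0,0,0,0,0]]
  ]
}}

```text
time: 30.7
eef_pos: [549.0, -83.8, 19.5]
tool_rot: [-3.138, -0.001, 1.485]
force: [0.1, -1.3, 0.2]
gripper_width: 19.6
gripper_force: 68.9
```

Emit:
{"api": "servo_tool", "payload": {
  "deltas": [
    [[-0.1,0,0,0,0,0,0],[-0.1,0,0,0,0,0,0],[-0.1,0,0,0,0,0,0],[0.0,0,0,-0.06,0,0,0],[0.3,0,0,-0.075,0,0,0],[0.3,0,0,-0.075,0,0,0],[0.3,-0.08,0,-0.02,0,0,0],[0.3,-0.08,0,0,0,0,0],[0.3,-0.04,-0.04,0,0,0,0],[0.3,0,0,0,0,0,0]]
  ]
}}

```text
time: 31.7
eef_pos: [514.6, -205.5, 161.0]
tool_rot: [3.139, 0.001, 1.48]
force: [0.7, 0.2, -0.1]
gripper_width: 55.3
gripper_force: 0.0
```

```bash
python3 -c "
from h import *
st(); save('wrist','w13'); save('top','t13'); save('side','s13')
a=load('w13')['im']; c=load('t13')['im'][140:320,80:420]
o=np.vstack([cv2.resize(a,(400,300)),cv2.resize(c,(400,300),interpolation=2)])
cv2.imwrite('pics/c13.png',np.hstack([o,np.vstack([cv2.resize(load('s13')['im'][170:290,200:360],(400,300),interpolation=2),np.zeros((300,400,3),np.uint8)])])[:,:,::-1])
"
```

```text
{'time': 31.7, 'eef_pos': [514.555, -205.501, 160.993], 'tool_rot': [3.139, 0.001, 1.48], 'force': [0.678, 0.167, -0.067], 'gripper_width': 55.342, 'gripper_force': 0.0, 'joint_positions': [-0.464, 0.41, 1.691, -0.001, 1.039, -0.373]}
```

View pics/c13.png

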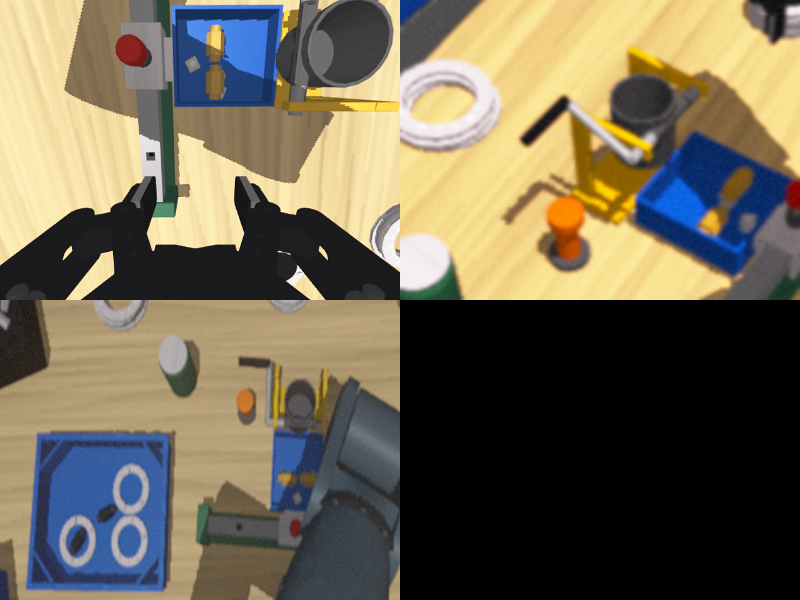

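Both brass fittings are in the tray, at (215,40) and (215,80), with one lug visible at (193,65). I need to check where the other lugs are and that the pot is empty.

```bash
python3 -c "
from h import *
r=lambda a:cv2.resize(a,(400,300),interpolation=2)
A=r(load('top0')['im'][182:227,305:365]);B=r(load('t12')['im'][182:227,305:365]);C=r(load('w13')['im'][0:210,240:520]);D=r(load('t12')['im'][215:275,300:380])
cv2.imwrite('pics/c14.png',np.vstack([np.hstack([A,B]),np.hstack([C,D])])[:,:,::-1])
z=load('w13');W=cloud(z);h=cv2.cvtColor(z['im'],cv2.COLOR_RGB2HSV)
b=(h[...,0]>8)&(h[...,0]<30)&(h[...,1]>120)&(abs(W[...,0]-560)<60)&(abs(W[...,1]+108)<55)&(W[...,2]>18)
n,l,s,c=cv2.connectedComponentsWithStats(b.astype(np.uint8))
for i in range(1,n):
  if s[i,4]>30: p=W[l==i]; print(c[i],s[i,4],p.min(0),p.max(0))
"
```

```text
[344.16593886  69.53857351] 1374 [ 539.46235873 -107.72401539   25.31148806] [563.32609094 -65.59001021  38.83239112]
[343.91068702 131.2480916 ] 1310 [ 535.03265749 -153.97681061   41.03598674] [ 558.83273745 -112.57948312   54.11818001]
[472.91907514 168.25240848] 519 [ 599.84041869 -162.99758299  119.34464965] [ 619.96047647 -156.60469709  140.29222494]
```

View pics/c14.png

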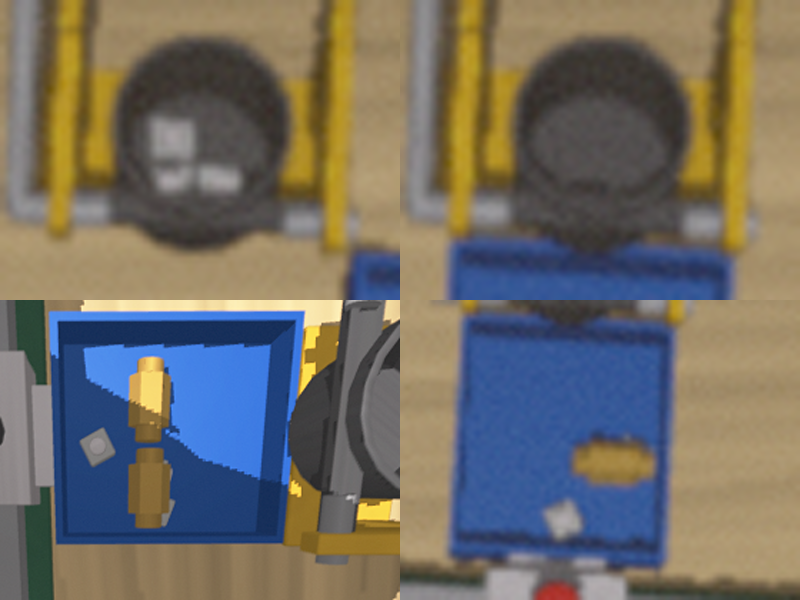

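The pot held three lugs (top left) and is now empty (top right). The tray holds both brass fittings, one resting on two lugs with its centre about 28 mm above the floor. Now back to the knob.

Emit:
{"api": "servo_tool", "payload": {
  "deltas": [
    [[0.3,0,0,0,0,0,0.0227],[0.3,0,0,0,0,0,0.0227],[0.3,0,0,0,0,0,0.0227],[0.3,0,0,0,0,0,0.0227],[0.3,0,0,0,0,0,0.0227],[0.3,0,0,0,0,0,0.0227],[0.3,0,0,0,0,0,0.0227],[0.3,0,0,0,0,0,0.0227],[0.3,0,0,0,0,0,0.0227],[0.3,0,0,0,0,0,0.0227],[0.3,0,0,0,0,0,0.022],[0.3,-0.024,-0.042,0,0,0,0],[0.3,-0.024,-0.042,0,0,0,0],[0.3,-0.024,-0.042,0,0,0,0],[0.3,-0.023,-0.042,0,0,0,0],[0.3,0,0,0,0,0,0],[0.3,0,0,0,0,0,0]]
  ]
}}

```text
time: 33.55
eef_pos: [468.1, -97.1, 159.9]
tool_rot: [3.141, -0.002, -0.079]
force: [0.9, 0.3, -0.3]
gripper_width: 55.5
gripper_force: 0.0
```

```bash
python3 -c "
from h import *
knob('w15')"
```

```text
1342 knob [ 466.2 -100.2  113.1] [ 454.  -112.5  102.7] [478.3 -87.9 123.5]
{'time': 33.6, 'eef_pos': [468.19, -97.646, 159.758], 'tool_rot': [3.141, -0.001, -0.08], 'force': [-0.645, -1.023, 0.685], 'gripper_width': 55.599, 'gripper_force': 0.0, 'joint_positions': [-0.303, 0.282, 1.883, -0.0, 0.976, 1.348]}
```

Emit:
{"api": "servo_tool", "payload": {
  "deltas": [
    [[0.3,-0.003,0.0045,0.06,0,0,0.001],[0.3,0,0,0.06,0,0,0],[0.3,0,0,0.035,0,0,0],[0.3,0,0,0,0,0,0],[-1,0,0,0,0,0,0],[-1,0,0,0,0,0,0],[-1,0,0,0,0,0,0],[-1,0,0,0,0,0,0],[-1,0,0,0,0,0,0]]
  ],
  "grip_force": 80
}}

```text
time: 34.5
eef_pos: [466.3, -100.5, 67.8]
tool_rot: [3.141, -0.003, -0.088]
force: [0.1, 3.5, 5.6]
gripper_width: 23.6
gripper_force: 78.0
```

Emit:
{"api": "servo_tool", "payload": {
  "deltas": [
    [[-1,0,0,-0.012,0,0,0],[-1,0,0,-0.012,0,0,0],[-1,0,0,0,0,0,0],[-1,0,0,0,0,0,0]]
  ]
}}

```text
time: 34.9
eef_pos: [466.1, -100.6, 81.1]
tool_rot: [3.141, -0.002, -0.088]
force: [5.9, 0.5, -8.6]
gripper_width: 23.9
gripper_force: 78.7
```

Emit:
{"api": "servo_tool", "payload": {
  "deltas": [
    [[-1,0,-0.008,0,0,0,0],[-1,0,-0.016,0,0,0,0],[-1,0,-0.022,0,0,0,0],[-1,0,-0.022,0,0,0,0],[-1,0,-0.022,0,0,0,0],[-1,0,-0.022,0,0,0,0],[-1,0,-0.022,0,0,0,0],[-1,0,-0.022,0,0,0,0],[-1,0,-0.022,0,0,0,0],[-1,0,-0.014,0,0,0,0],[-1,0,-0.007,0,0,0,0],[-1,0,0,0,0,0,0],[-1,0,0,0,0,0,0]]
  ]
}}

```text
time: 36.2
eef_pos: [476.5, 18.5, 80.8]
tool_rot: [-3.142, -0.002, -0.088]
force: [5.9, 0.9, -9.3]
gripper_width: 23.2
gripper_force: 79.2
```

```bash
python3 -c "
from h import *
knob('w16')"
```

```text
3992 knob [476.7  18.3 124.8] [464.3   6.1 113.1] [489.   30.5 136.5]
{'time': 36.25, 'eef_pos': [476.514, 18.495, 80.825], 'tool_rot': [-3.142, -0.002, -0.088], 'force': [5.762, 1.076, -7.693], 'gripper_width': 23.25, 'gripper_force': 79.244, 'joint_positions': [-0.059, 0.405, 1.948, 0.0, 0.787, 1.6]}
```

Emit:
{"api": "servo_tool", "payload": {
  "deltas": [
    [[-1,0,-0.0015,0.005,0,0,0],[-1,0,0,0.005,0,0,0],[-1,0,0,0.006,0,0,0],[-1,0,0,0.006,0,0,0],[-1,0,0,0,0,0,0],[0.0,0,0,0,0,0,0],[0.3,0,0,0,0,0,0],[0.3,0,0,0,0,0,0],[0.3,0,0,-0.05,0,0,0],[0.3,0,0,-0.06,0,0,0],[0.3,0,0,-0.05,0,0,0],[0.3,-0.08,0,-0.01,0,0,0],[0.3,0,0,0,0,0,0]]
  ]
}}

```text
time: 37.55
eef_pos: [423.7, 24.0, 169.6]
tool_rot: [3.142, 0.003, -0.087]
force: [0.1, -0.7, -1.0]
gripper_width: 55.7
gripper_force: 0.0
```

```bash
python3 -c "
from h import *
knob('w17'); save('top','t17'); save('side','s17')
z=load('w17');W=cloud(z);h=cv2.cvtColor(z['im'],cv2.COLOR_RGB2HSV);p=W[((h[...,0]<6)|(h[...,0]>174))&(h[...,1]>150)&(W[...,2]>90)]
print(np.percentile(p[:,2],[50,80,95]))
r=lambda a:cv2.resize(a,(400,300),interpolation=2)
cv2.imwrite('pics/c17.png',np.vstack([np.hstack([r(z['im']),r(load('s17')['im'][170:350,180:420])]),np.hstack([r(load('t17')['im'][140:320,80:320]),r(load('t17')['im'][160:220,290:370])])])[:,:,::-1])
"
```

```text
1241 knob [476.6  19.  113.5] [464.7   6.8 103. ] [488.4  31.3 124. ]
{'time': 37.6, 'eef_pos': [426.112, 23.796, 169.708], 'tool_rot': [3.142, 0.0, -0.088], 'force': [0.3, 0.311, 0.189], 'gripper_width': 55.27, 'gripper_force': 0.0, 'joint_positions': [-0.053, 0.177, 1.993, -0.0, 0.973, 1.605]}
[121.52891482 122.17825675 122.77419457]
```

View pics/c17.png

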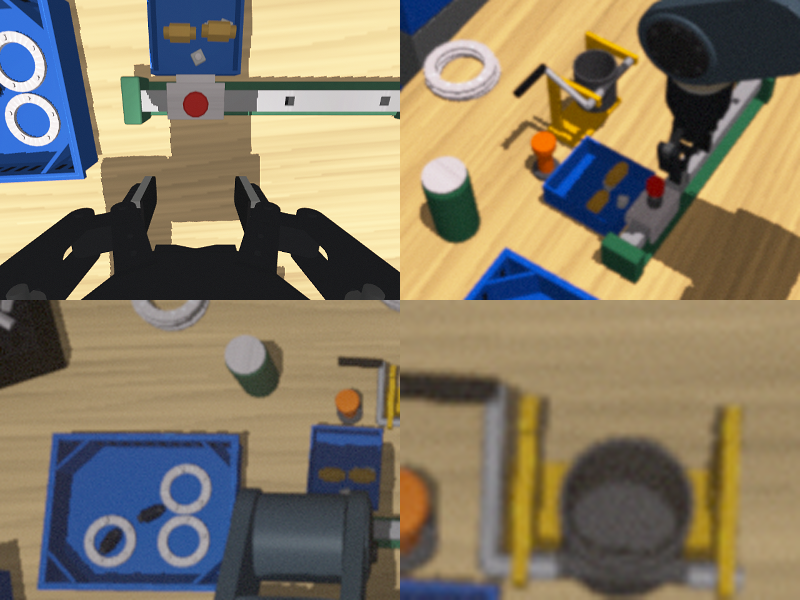

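The tray is locked level with the orange post and the knob is at home height (121.5). The pot is upright, both brass fittings are in the tray, and the crate still holds three rings and two black fittings. I'm handing in.

```bash
python3 -c "
from h import *
print(env.hand_in())"
```

```text
the job is handed in; nothing more can be done
None
```

I handed the job in at about 38 s of the 208 s allowed; the hand-in returned no verdict, so I can't say whether it passed. In the last pictures, the tray is locked at the orange post with its pin home, holding three lugs (two of them hidden under a brass fitting) and both brass fittings; the pot is upright and empty, and the crate still has its black fittings and rings.

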